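Load the UV spot-cure station and open its shutter to the cure position

ROBOT

A 7-joint arm with a two-finger parallel gripper is mounted at the origin on a cart in front of the work surface, level with it; the furniture and walls round the work are solid. World frame = base frame: x ahead of the robot, y to its left, z up, the work surface at z = 0. Lengths are in m, angles in rad, forces in N, time in s.
With the tool pointing down it reaches from about 0.4 to 0.85 m from the base axis. Payload 4.5 kg.
Tool frame: the origin (TCP) lies at the very end of the fingers, on their centre line; the grasp point (between the pads) lies 19 mm behind it; z points along the fingers, y is the line along which they close (so a half turn about z gives the same grasp; the last joint's range is limited). The gripper opens to 88 mm and grips with 3 to 60 N. Pads are 18 mm wide; open, the fingers measure 123 mm over their backs; the gripper's body (75 mm by 187 mm) begins 45 mm behind the grasp point.
Start: joints at [-1.175, 0.689, -0.195, 1.565, 0.157, 0.902, -0.215], TCP at [0.221, 0.585, 0.239] pointing down, gripper open.
Joint ranges: [-3.01, 3.01], [-0.46, 2.08], [-1.47, 1.51], [0.13, 2.56], [-1, 4.14], [0.04, 2.09], [-2.66, 2.66]. Speed limits (rad/s): [2.57, 2.57, 3.14, 3.14, 3.14, 3.14, 3.14].

INTERFACE

Orientations are given as a unit quaternion [x, y, z, w].
In Python, from plant import r gives the robot as it stands. The module is installed in compiled form; this text tells all that it offers.
- The arm moves only by the tool step_arm, never from a script. Its argument "increments" is a list of rows, each a list of 2 entries, a list of its own where there are three numbers: the shift along the world's x, y, z in cm, then the turn, a rotation vector about the world's x, y, z in degrees. A call has exactly 10 rows; each row shifts and turns the commanded pose from where the row before left it; what a row does not reach is not made up. A row lasts 1/10 s, in which the tool goes at most 50 mm and 8.59 degrees, less where a joint would pass 70% of its speed; a pose out of reach is approached as far as the arm can. A call is refused whole if a number of a shift passes 5 or a number of a turn 8.59, either way. A call with a gripper value outside its range is refused whole. "fingers" is the opening, from 0 (shut) to 1 (fully open), set as the call begins (left out, the last holds). The fingers move at their own pace and stop on an object; "grip_force" is the grip in N (left out, the last holds). Time passes only in rows, so rows that do not move let the fingers close, or fill a call up. It gives the time, the measured TCP pose, the force, the opening and the grip force at its end, in the units of the state.
- r.get_state(): the state, without advancing time (a new reading comes with each control period).
- r.snapshot(name): name is "scene" or "top" or "wrist"; returns (picture, depth): 480x640x3 uint8, red, green, blue; 480x640 float32, m along the optical axis (not along the pixel's ray), 0 where there is no reading.
- r.calibration(name): a dict with "fov_y" (degrees; the focal length in pixels is half the picture's height over the tangent of half this angle, whatever the lens; pixels are square), "cx", "cy" (the principal point, pixels), "R" (3x3) and "t" (3): a world point X has camera coordinates R X + t. Camera axes: x right, y down, z forward; pixel columns grow to the right and rows downward; lengths in m; the calibration is good to about 2 mm. The wrist camera is an equidistant fisheye: a pixel r from the principal point sees the ray r / f radians off the axis. A picture is of the moment at which its call begins: read the wrist's pose just before it. calibration takes no time and is no camera call; for the wrist camera it gives the pose at the moment of the call.
- r.finish_job(): hands the job in; it is judged then, once.
The state is a dict: "clock": time; "q": joint angles; "qd": joint speeds; "joint_torque": joint torques, N m; "tool_pos": TCP position; "eef_rot": TCP orientation; "contact_force": force on the tool from outside, world axes, zero at the start; "moment": the same for the moment, N m; "opening": opening from 0.0 (shut) to 1.0 (fully open); "finger_force": force on a finger pad.
Only numpy, scipy, OpenCV 4.12 (cv2) and the standard library are available. Lean on these libraries where they do the work, as an engineer would, in place of code of your own. Each camera call takes 0.05 s, during which the arm holds its last target. There are 200 camera calls.

TASK

A glued fibre fixture (small aluminium V-block with a black knob) stands on the steel plate of the UV spot-cure station and is to be cured. Without picking anything up, push the fixture with your fingertips along the plate, between the guide rails, fully home against the end stop; then tip the amber guard forward so that it swings down shut over the fixture; and only then push the red-knobbed shutter lever on top of the lamp housing away from you, past the click of its half-way aiming position, to its far stop. Leave the fixture home, the guard shut, and the loose things around undisturbed.

Things in the scene. Friction and masses are not known exactly. Their poses are not given: they have to be found in the camera images.
- cure_station: UV spot-cure station, fixed; origin on the bench (z 0) under the middle of the housing's front face, +x away from the robot, y left. White housing x 0..95, y -84..84, top z 142 mm. In front a dark steel plate 8 mm thick, to x -180, y -52..52 mm. A lens barrel slopes from the front face at y 26 mm, within 32 mm of the face, above z 60 mm.
- nest_home (a point): where fixture_block lies when the fixture is home: (-60, 0, 19) mm in the station's frame, same axes. Aluminium end stop 16 mm high, its near face at station x -40 mm. Two guide rails 9 mm high, inner faces at y +-21.5 mm, x -102..-36 mm; flared lead-ins continue to x -117 mm, opening to y +-31 mm.
- fixture_block (a point): centre of the fixture's aluminium V-block, 40 x 40 mm, 22 mm high (point 11 mm above the plate); on it a brass clamp bar and black knob, whole height 45 mm. Loose, 0.11 to 0.21 kg. Axes along its sides, x toward the end stop (yaw within 0.15 rad of the station's). Starts on the plate 75 to 87 mm short of home, up to 5 mm off the centre line.
- guard (a joint): hinge angle of the amber guard, rad: 0 shut (sloping down over the nest at 45 degrees), 2.35 upright, 2.62 open stop, leaning back; starts at 2.45 to 2.6. Shutting tips it toward the robot. Once tipped past upright (below about 2.0) it falls shut by its own weight within about 2 s; tipping it takes about 1 N.
- guard_hinge (a point): middle of the guard's hinge, which runs along the station's y, at (-4, 26, 148) mm in the station's frame
- guard_edge (a point): middle of the guard's free edge, a black strip 108 mm wide and 9 mm thick, 138 mm from the hinge. The guard is a clear amber panel 104 mm wide, 4 mm thick, with 20 mm deep side cheeks on the face that looks to the nest; nothing stands behind it but the lower housing top.
- shutter (a joint): angle of the shutter lever, rad: 0 shut (leaning toward the robot), 0.45 aiming detent (upright), 0.90 far stop = full cure (leaning away). A sprung detent holds it at each of the three; the crests between them lie near 0.22 and 0.68. Moving it out of a detent takes about 5 N at the knob; near a crest it may stay where it is left.
- shutter_knob (a point): centre of the lever's red barrel knob, 19 mm diameter, 30 mm long along the station's y. It swings in the station's x-z plane, radius 78 mm, about a pivot at (46, -56, 116) mm in the station's frame: it stands at (12, -56, 186) shut, (46, -56, 194) at the aiming detent, (80, -56, 186) mm at the far stop.
- glue: bystander: small white adhesive bottle with blue cap, 26 mm diameter, 62 mm high; origin under its middle
- dish: bystander: clear round dish, 57 mm diameter, 14 mm high; origin under its middle
- tweezers: bystander: steel hemostat, 124 mm long, 5 mm high, lying flat; origin under its middle
- marker: bystander: red and white marker pen, 135 mm long, 16 mm thick, lying; origin under its middle
- lens: bystander: black eye loupe, 39 mm diameter, 38 mm high; origin under its middle
Not all that is in view belongs to the job. Of the things like the part that bears fixture_block, leave any that is green, purple or turquoise; of the rest the smaller one is meant.

How it is judged:
On the way, in this order (a step that is already met when the one before it is completed fails the run):
1. the fixture is home against the end stop, guard still open, shutter still shut (x of fixture_block in the frame of nest_home between -0.004 and 0.004 m and y of fixture_block in the frame of nest_home between -0.004 and 0.004 m and angle between the x axis of fixture_block and the x axis of nest_home, either way round below 0.1 rad and angle between fixture_block's own z axis and vertical below 0.06 rad and value of joint guard above 1 rad and value of joint shutter below 0.15 rad), for 0.2 s.
2. the guard is shut over the fixture, shutter still shut (x of fixture_block in the frame of nest_home between -0.004 and 0.004 m and y of fixture_block in the frame of nest_home between -0.004 and 0.004 m and angle between the x axis of fixture_block and the x axis of nest_home, either way round below 0.1 rad and angle between fixture_block's own z axis and vertical below 0.06 rad and value of joint guard below 0.08 rad and value of joint shutter below 0.15 rad), for 0.2 s.
3. the shutter lever is at its far stop (x of fixture_block in the frame of nest_home between -0.004 and 0.004 m and y of fixture_block in the frame of nest_home between -0.004 and 0.004 m and angle between the x axis of fixture_block and the x axis of nest_home, either way round below 0.1 rad and angle between fixture_block's own z axis and vertical below 0.06 rad and value of joint guard below 0.08 rad and value of joint shutter above 0.84 rad), for 0.2 s.
At the end, for the whole second after the job is handed in: The fixture is home (block centre within 4 mm of nest_home along and across, turned less than 0.10 rad, standing level), the guard is shut (under 0.08 rad), and the shutter lever rests at its far stop (over 0.84 of 0.90 rad) (all of step 3 and velocity of joint shutter below 0.05 rad/s); the robot touches nothing.
It fails at once if the fixture is lifted or tipped (z of fixture_block in the frame of nest_home above 0.008 m or angle between fixture_block's own z axis and vertical above 0.25 rad).
It fails at once if the shutter leaves its shut position while the guard is open (value of joint shutter above 0.25 rad and value of joint guard above 0.12 rad).
It fails at once if a bystander is pushed, tipped or lifted (distance of any of glue, dish, tweezers, marker, lens from where it was at the start of the episode above 0.015 m or angle between any of glue, lens, dish's own z axis and vertical above 0.5 rad).
It also fails if it takes over 50 s, if anything falls off the work surface, if the arm or the gripper's body presses on something with over 40 N, if the wrist force passes 120 N, or if a joint passes its speed limit or range.

## Working session

There is one attempt and no reset: what is moved stays moved. The work goes in short steps, Python scripts to look and compute and a tool call to move; the robot and the scene stay as the last step left them, time stands still between calls to the robot, and variables do not carry over. Pictures are saved under pics/ and viewed, at most 10 in all, crops included, and the job is handed in when it is done.

Besides the shell and the picture viewer there is one more tool, called after ">>>" as name([rows], argument=value, ...), one row to a line, values as JSON. step_arm: Moves the arm, as the interface text tells. Its arguments: {"type":"object","properties":{"increments":{"type":"array","items":{"type":"array"}},"fingers":{"type":"number"},"grip_force":{"type":"number"}},"required":["increments"]}

```bash
mkdir -p pics; cat > h.py <<'E'
import numpy as np, cv2
from plant import r
def snap(n):
    p,d=r.snapshot(n); c=r.calibration(n); np.savez(f'{n}.npz',p=p,d=d,**{k:np.array(v) for k,v in c.items()}); return p,d,c
def load(n):
    z=np.load(f'{n}.npz'); return z['p'],z['d'],{k:z[k] for k in ('fov_y','cx','cy','R','t')}
def cloud(d,c):
    f=d.shape[0]/2/np.tan(np.radians(c['fov_y'])/2)
    v,u=np.mgrid[:d.shape[0],:d.shape[1]]
    X=np.stack([(u-c['cx'])/f*d,(v-c['cy'])/f*d,d],-1)
    W=(X-np.array(c['t']))@np.array(c['R'])
    W[d==0]=np.nan
    return W
def save(n,p): cv2.imwrite(f'pics/{n}.png',cv2.cvtColor(p,cv2.COLOR_RGB2BGR))
E
python3 - <<'E'
from h import *
for n in('scene','top'):
    p,d,c=snap(n); save(n+'0',p); print(n,c['fov_y'],-np.array(c['R']).T@c['t'])
s=r.get_state(); print(s['clock'],s['tool_pos'],s['eef_rot'],s['opening'],s['contact_force'])
E
```

```text
scene 43.493291375787905 [-0.16985644 -0.54646861  0.81702299]
top 47.617143095990016 [0.18194809 0.08962876 1.44158468]
0.1 [0.22107817 0.58400785 0.23802617] [ 1.79866951e-01  9.83690629e-01 -7.87228304e-04 -7.68981665e-05] 0.9992029645200462 [ 0.85515264 -0.19303945 -0.21256209]
```

View pics/scene0.png

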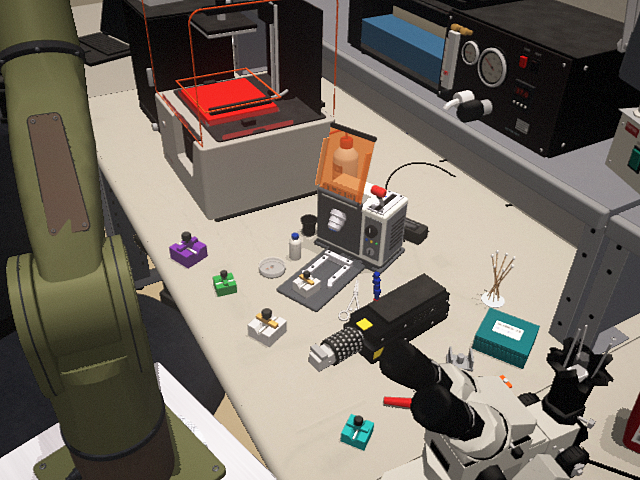

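View pics/top0.png

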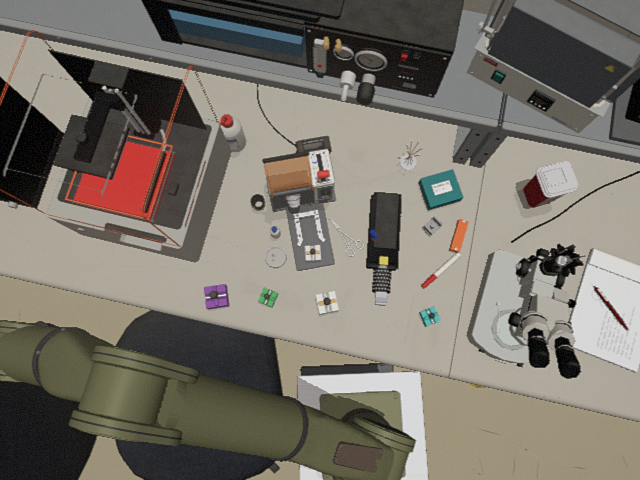

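Candidates (scene image): purple (188,248), green (225,283), larger white one (267,326), turquoise (357,430) and the small aluminium one on the plate (305,280). I choose the one at (305,280) and check it in a close crop while I fit the station pose.

```bash
python3 - <<'E'
from h import *
p,d,c=load('scene'); a=cv2.resize(p[170:330,230:430],None,fx=4,fy=3.75,interpolation=cv2.INTER_CUBIC)[:600]
save('crop1',a)
for n in('top','scene'):
    p,d,c=load(n); W=cloud(d,c); z=W[...,2]
    roi=np.zeros(z.shape,bool)
    if n=='top': roi[120:290,250:350]=1
    else: roi[180:310,270:410]=1
    g=p.astype(int).sum(-1)
    pl=roi&(abs(z-.008)<.006)&(g<330)
    pts=W[pl]; 
    for lab,m in(('plate',pl),('housing top',roi&(abs(z-.142)<.004)),):
        q=W[m][:,:2].astype(np.float32); print(n,lab,len(q),np.median(W[m][:,2]) if len(q) else 0)
        # clean
        img=np.zeros((1000,1000),np.uint8); ij=((q-[.0,-.5])*1000).astype(int); ok=((ij>=0)&(ij<1000)).all(1); ij=ij[ok]; img[ij[:,0],ij[:,1]]=255
        img=cv2.morphologyEx(img,cv2.MORPH_CLOSE,np.ones((9,9)));img=cv2.morphologyEx(img,cv2.MORPH_OPEN,np.ones((5,5)))
        k,l,st,ce=cv2.connectedComponentsWithStats(img); 
        for i in np.argsort(-st[1:,4])[:2]+1:
            yy=np.argwhere(l==i).astype(np.float32); print(st[i,4],cv2.minAreaRect(yy), cv2.boxPoints(cv2.minAreaRect(yy)).round().tolist(),'(x mm, y+500)')
    # red knob
    P=p.astype(int); rk=roi&(P[...,0]>120)&(P[...,1]<70)&(P[...,2]<70)&(z>.15); print('knob px',rk.sum(),np.nanmedian(W[rk],0))
E
```

```text
top plate 1356 0.007208809267655457
10445 ((518.857177734375, 613.0073852539062), (184.2218475341797, 172.9564971923828), 8.066930770874023) [[416.0, 686.0], [440.0, 514.0], [622.0, 540.0], [598.0, 712.0]] (x mm, y+500)
191 ((437.0, 593.5), (11.0, 16.0), 90.0) [[429.0, 588.0], [445.0, 588.0], [445.0, 599.0], [429.0, 599.0]] (x mm, y+500)
top housing top 501 0.14227314906466298
3812 ((659.7388305664062, 574.46923828125), (92.47985076904297, 53.68855285644531), 6.709836483001709) [[611.0, 596.0], [617.0, 542.0], [709.0, 553.0], [703.0, 607.0]] (x mm, y+500)
knob px 34 [0.62129484 0.07208931 0.19150405]
scene plate 2142 0.006557327362958059
12504 ((563.51611328125, 618.5215454101562), (276.0124206542969, 175.7735137939453), 8.027237892150879) [[415.0, 686.0], [439.0, 512.0], [712.0, 551.0], [688.0, 725.0]] (x mm, y+500)
358 ((550.3680419921875, 662.9760131835938), (49.73015213012695, 10.73312759399414), 10.304847717285156) [[525.0, 664.0], [527.0, 653.0], [576.0, 662.0], [574.0, 673.0]] (x mm, y+500)
scene housing top 833 0.14179386163400293
5302 ((657.1114501953125, 599.1449584960938), (92.26194763183594, 100.53965759277344), 7.431407928466797) [[605.0, 643.0], [618.0, 543.0], [709.0, 555.0], [696.0, 655.0]] (x mm, y+500)
66 ((604.0, 604.5), (9.0, 6.0), 90.0) [[601.0, 600.0], [607.0, 600.0], [607.0, 609.0], [601.0, 609.0]] (x mm, y+500)
knob px 109 [0.62164882 0.06806009 0.18953674]
```

View pics/crop1.png

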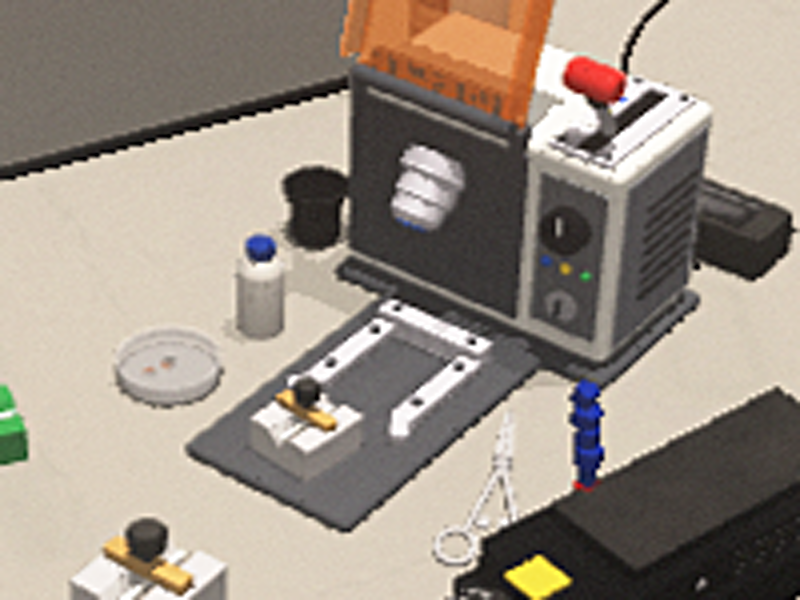

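The crop shows the small bare-aluminium fixture with black knob (about (305,430) in the crop) on the dark plate, short of the rails. The guard is open and leaning back, and the red lever leans toward the robot. The glue bottle, dish and loupe are on the left and the hemostat on the right.

```bash
python3 - <<'E'
from h import *
from scipy.optimize import minimize
for n in('top','scene'):
    p,d,c=load(n); W=cloud(d,c); z=W[...,2]; P=p.astype(int); g=P.sum(-1)
    roi=np.zeros(z.shape,bool)
    if n=='top': roi[195:275,280:340]=1
    else: roi[245:310,270:370]=1
    pl=W[roi&(g<300)&(abs(z-.008)<.006)][:,:2]
    # front edge and side edges, per yaw
    for yaw in(np.radians([7,7.5,8,8.5])):
        R=np.array([[np.cos(yaw),np.sin(yaw)],[-np.sin(yaw),np.cos(yaw)]])
        q=(pl-[.606,.126])@R.T*1000
        s=q[(q[:,0]<-30)]
        bl=[];
        for a in range(-170,-50,20):
            y=s[(abs(s[:,0]-a)<10)][:,1]; y=y[abs(y)<65]; bl.append((round(np.percentile(y,1)),round(np.percentile(y,99))))
        print(n,round(np.degrees(yaw),1),'x front',np.percentile(s[:,0],1).round(1),bl)
    yaw=np.radians(7.7); R=np.array([[np.cos(yaw),np.sin(yaw)],[-np.sin(yaw),np.cos(yaw)]])
    S=(W[...,:2]-[.606,.126])@R.T*1000
    box=(S[...,0]>-175)&(S[...,0]<-105)&(abs(S[...,1])<45)
    m=box&(abs(z-.030)<.004)
    rect=cv2.minAreaRect(S[m].astype(np.float32)); print('block top',m.sum(),rect,np.median(S[m],0))
    m=box&(z>.045)&(z<.06); print('knob',m.sum(),S[m].mean(0),z[m].max())
    m=(abs(S[...,1])<35)&(S[...,0]>-60)&(S[...,0]<-10)&(abs(z-.024)<.003)&(g>450); print('stop',m.sum(),S[m].min(0),S[m].max(0),np.median(S[m],0))
    for sg in(1,-1):
        m=(S[...,1]*sg>15)&(S[...,1]*sg<40)&(S[...,0]>-120)&(S[...,0]<-45)&(abs(z-.017)<.004)&(g>450); print('rail',sg,m.sum(),np.percentile(S[m],[2,50,98],axis=0).round(1).tolist())
    m=(z>.16)&(P[...,0]>P[...,2]+40)&(S[...,0]>-60)&(S[...,0]<120)&(abs(S[...,1]-26)<60); 
    if m.sum(): print('guard',np.nanpercentile(S[m],[1,50,99],axis=0).round(),np.percentile(z[m],[1,50,99]).round(3))
    # bystander heights
    for lab,bx in(('glue',(0,40)),):pass
    H=(z>.035)&(z<.4)&(S[...,0]>-260)&(S[...,0]<-5)&(abs(S[...,1])<130)
    k,l,st,ce=cv2.connectedComponentsWithStats(H.astype(np.uint8))
    for i in range(1,k):
        if st[i,4]>5: print('obst',S[l==i].mean(0).round(),np.nanmax(z[l==i]).round(3))
E
```

```text
top 7.0 x front -179.9 [(-54, 42), (-53, 45), (46, 46), (-41, 47), (-20, 47), (14, 48)]
top 7.5 x front -179.6 [(-53, 43), (-51, 46), (47, 47), (-40, 48), (-20, 48), (15, 48)]
top 8.0 x front -179.3 [(-51, 45), (-50, 48), (48, 48), (-39, 49), (-19, 49), (15, 49)]
top 8.5 x front -179.1 [(-50, 46), (-49, 49), (49, 49), (-38, 50), (-18, 50), (16, 50)]
block top 125 ((-143.1551055908203, -2.409109115600586), (39.8393669128418, 39.63064193725586), 85.12100982666016) [-146.95813359   -4.09862612]
knob 27 [-142.54043921   -2.0563093 ] 0.05656614398656749
stop 68 [-57.47177333 -33.18241383] [-26.62013649  29.77590686] [-33.62466511  -2.34129707]
rail 1 81 [[-113.3, 19.3], [-81.4, 26.0], [-46.7, 32.1]]
rail -1 77 [[-110.5, -37.2], [-77.2, -30.7], [-45.5, -24.3]]
guard [[-10. -26.]
 [ 17.  25.]
 [ 32.  75.]] [0.162 0.222 0.275]
obst [-8. 28.] 0.212
obst [ -9. -60.] 0.115
obst [-16.  24.] 0.123
obst [-72.  87.] 0.066
obst [-143.   -2.] 0.057
obst [-144.  -17.] 0.04
scene 7.0 x front -180.5 [(-56, 44), (-56, -53), (-55, 47), (-55, 44), (-54, 47), (-55, 46)]
scene 7.5 x front -180.3 [(-54, 45), 
[... 185 characters left out ...]
(-52, 16), (-51, 50), (-52, 47), (-52, 50), (-53, 48)]
block top 179 ((-141.78411865234375, -0.16482162475585938), (41.58328628540039, 42.864505767822266), 82.63348388671875) [-147.94095907   -7.31725319]
knob 39 [-144.08035756   -1.53357136] 0.0536044831717283
stop 93 [-41.08991861 -33.79295559] [-26.4704215   33.76655344] [-34.36066072  -0.94252791]
rail 1 104 [[-109.5, 20.0], [-74.8, 26.1], [-47.1, 34.3]]
rail -1 125 [[-113.5, -38.2], [-80.0, -29.5], [-47.2, -21.9]]
guard [[-13. -26.]
 [ 15.  29.]
 [ 34.  78.]] [0.162 0.219 0.274]
obst [-10.  76.] 0.21
obst [-8. 14.] 0.199
obst [-16.  22.] 0.12
obst [ -9. -58.] 0.114
obst [-73.  86.] 0.063
obst [-144.   -2.] 0.054
obst [-240.  129.] 0.046
```

>>> step_arm([
  [[1.8,-4.2,-1.0],[0,0,2.85]],
  [[1.8,-4.2,-1.0],[0,0,2.85]],
  [[1.8,-4.2,-1.0],[0,0,2.85]],
  [[1.8,-4.2,-1.0],[0,0,2.85]],
  [[1.8,-4.2,-1.0],[0,0,2.85]],
  [[1.8,-4.2,-1.0],[0,0,2.85]],
  [[1.8,-4.2,-1.0],[0,0,2.85]],
  [[1.8,-4.2,-1.0],[0,0,2.85]],
  [[1.8,-4.2,-1.0],[0,0,2.85]],
  [[1.8,-4.2,-1.0],[0,0,2.85]],
], fingers=0, grip_force=20)

```text
clock: 1.1
tool_pos: [0.4017, 0.163, 0.1383]
eef_rot: [-0.069, 0.998, 0.0, -0.0]
contact_force: [1.4, 0.0, -0.5]
opening: 0.113
finger_force: 0.0
```

>>> step_arm([
  [[0.5,-1.6,-1.0],[0,0,0]],
  [[0.5,-1.6,-1.0],[0,0,0]],
  [[0.5,-1.6,-1.0],[0,0,0]],
  [[0.5,-1.6,-1.0],[0,0,0]],
  [[0,0,-2.0],[0,0,0]],
  [[0,0,-2.0],[0,0,0]],
  [[0,0,-2.0],[0,0,0]],
  [[0,0,-1.0],[0,0,0]],
  [[0,0,-0.7],[0,0,0]],
  [[0,0,0],[0,0,0]],
])

```text
clock: 2.1
tool_pos: [0.4239, 0.1001, 0.0357]
eef_rot: [-0.069, 0.998, -0.002, -0.001]
contact_force: [0.0, 0.2, 0.4]
opening: 0.005
finger_force: 0.0
```

```bash
python3 - <<'E'
from h import *
p,d,c=snap('wrist'); save('wrist1',p); print(c); s=r.get_state(); print(s['tool_pos'],s['contact_force'],s['opening'])
p,d,c=snap('scene'); W=cloud(d,c)
z=W[...,2];yaw=np.radians(7.8); R=np.array([[np.cos(yaw),np.sin(yaw)],[-np.sin(yaw),np.cos(yaw)]])
S=(W[...,:2]-[.606,.124])@R.T*1000
save('sc2',cv2.resize(p[220:320,240:380],None,fx=5,fy=5,interpolation=cv2.INTER_CUBIC))
E
```

```text
{'fov_y': 65.70646984690485, 'cx': 321.2916515411254, 'cy': 235.58454734523508, 'R': array([[-0.13642775,  0.99064727, -0.0023374 ],
       [ 0.95783923,  0.13251105,  0.25492123],
       [ 0.25284675,  0.03253948, -0.966959  ]]), 't': array([-0.04200554, -0.40205066,  0.08245114])}
[0.42399871 0.10005462 0.03609022] [-1.14527902  0.22015561 -0.64736745] 0.0033706845086429933
```

View pics/wrist1.png

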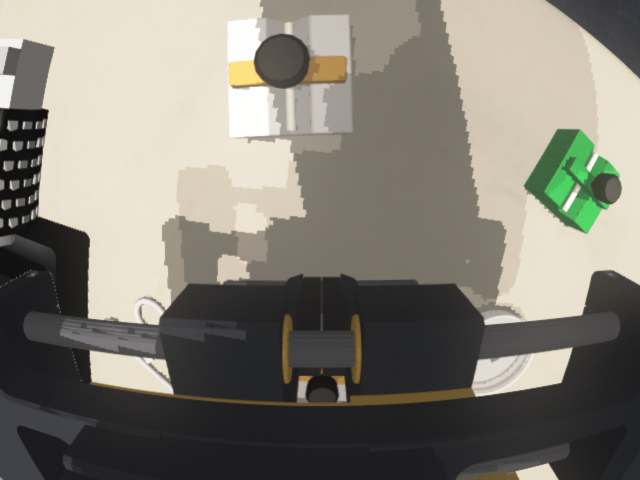

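The wrist view looks back toward the robot. It shows the closed fingers at (322,330), with the fixture directly ahead of them at (322,390) and centred on them. The larger decoy at (290,75) and the green one at (585,185) are clear.

>>> step_arm([
  [[0,0,-0.5],[0,0,0]],
  [[0,0,-0.5],[0,0,0]],
  [[0,0,-0.5],[0,0,0]],
  [[0.2,0.03,0],[0,0,0]],
  [[0.2,0.03,0],[0,0,0]],
  [[0.2,0.03,0],[0,0,0]],
  [[0.2,0.02,0],[0,0,0]],
  [[0,0,0],[0,0,0]],
  [[0,0,0],[0,0,0]],
  [[0,0,0],[0,0,0]],
])

```text
clock: 3.2
tool_pos: [0.4322, 0.1013, 0.0226]
eef_rot: [-0.068, 0.998, -0.002, -0.001]
contact_force: [-0.1, -0.7, -0.8]
opening: 0.002
finger_force: 0.0
```

>>> step_arm([
  [[0.4,0.05,0],[0,0,0]],
  [[0.6,0.08,0],[0,0,0]],
  [[0.7,0.09,0],[0,0,0]],
  [[0.7,0.1,0],[0,0,0]],
  [[0.7,0.09,0],[0,0,0]],
  [[0.7,0.1,0],[0,0,0]],
  [[0.7,0.09,0],[0,0,0]],
  [[0.7,0.1,0],[0,0,0]],
  [[0.7,0.09,0],[0,0,0]],
  [[0.6,0.08,0],[0,0,0]],
])

```text
clock: 4.2
tool_pos: [0.497, 0.1091, 0.0223]
eef_rot: [-0.068, 0.998, -0.002, -0.001]
contact_force: [-2.2, -1.5, -0.3]
opening: 0.003
finger_force: 0.8
```

```bash
cat >> h.py <<'E'
yaw=np.radians(7.8); RS=np.array([[np.cos(yaw),np.sin(yaw)],[-np.sin(yaw),np.cos(yaw)]])
def st(xy): return (np.asarray(xy)[...,:2]-[.606,.124])@RS.T*1000
E
python3 - <<'E'
from h import *
s=r.get_state(); print(st(s['tool_pos']),s['tool_pos'],s['contact_force'])
for n in('scene','top'):
    p,d,c=snap(n); W=cloud(d,c); z=W[...,2]; S=st(W)
    m=(abs(z-.024)<.0025)&(abs(S[...,1])<40)&(S[...,0]>-60)&(S[...,0]<-20)&(p.astype(int).sum(-1)>350)
    print('stop',m.sum(),np.percentile(S[m],[2,50,98],axis=0).round(1).tolist() if m.sum() else '')
    m=(abs(z-.030)<.004)&(abs(S[...,1])<35)&(S[...,0]>-115)&(S[...,0]<-30)
    print(n,m.sum(),cv2.minAreaRect(S[m].astype(np.float32)) if m.sum()>3 else '')
    if n=='scene': save('sc3',cv2.resize(p[200:320,240:400],None,fx=5,fy=5,interpolation=cv2.INTER_CUBIC))
E
```

```text
[-1.10033013e+02  1.99751942e-02] [0.49698232 0.1090866  0.02232046] [-2.20148459 -1.47221626 -0.25565989]
stop 7 [[-42.2, 8.3], [-38.9, 11.9], [-36.4, 13.1]]
scene 68 ((-89.97528839111328, -12.640094757080078), (48.20243453979492, 17.24335289001465), 12.679230690002441)
stop 0 
top 0
```

View pics/sc3.png

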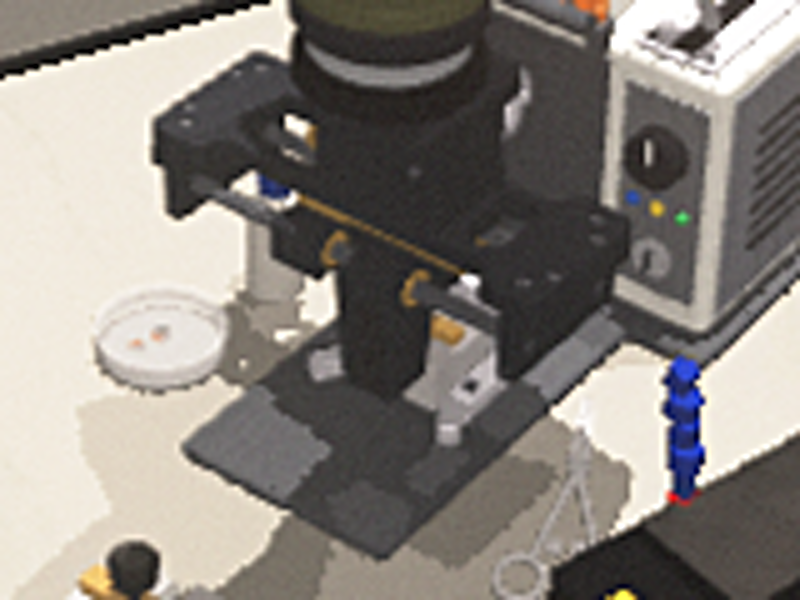

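The fingers have pushed the fixture into the rails; its right side shows at crop (450,370) beside the right rail. The glue bottle and dish are untouched, so I continue slowly.

>>> step_arm([
  [[0.3,0.04,0],[0,0,0]],
  [[0.3,0.04,0],[0,0,0]],
  [[0.3,0.04,0],[0,0,0]],
  [[0.3,0.04,0],[0,0,0]],
  [[0.3,0.04,0],[0,0,0]],
  [[0.2,0.03,0],[0,0,0]],
  [[0.1,0.01,0],[0,0,0]],
  [[0.1,0.02,0],[0,0,0]],
  [[0,0,0],[0,0,0]],
  [[0,0,0],[0,0,0]],
])

```text
clock: 5.3
tool_pos: [0.5163, 0.1125, 0.0225]
eef_rot: [-0.068, 0.998, -0.002, -0.001]
contact_force: [-0.6, 0.6, -0.1]
opening: 0.002
finger_force: 0.2
```

```bash
python3 - <<'E'
from h import *
s=r.get_state(); print(st(s['tool_pos']),s['contact_force'])
E
```

```text
[-90.43516898   0.78887743] [-0.60753926  0.55988204 -0.10471207]
```

>>> step_arm([
  [[0.1,0.01,0],[0,0,0]],
  [[0.1,0.02,0],[0,0,0]],
  [[0.05,0.01,0],[0,0,0]],
  [[0.05,0,0],[0,0,0]],
  [[0.05,0.01,0],[0,0,0]],
  [[0.05,0,0],[0,0,0]],
  [[0,0,0],[0,0,0]],
  [[0,0,0],[0,0,0]],
  [[0,0,0],[0,0,0]],
  [[0,0,0],[0,0,0]],
])

```text
clock: 6.3
tool_pos: [0.5182, 0.1126, 0.0224]
eef_rot: [-0.068, 0.998, -0.002, -0.002]
contact_force: [-6.5, -0.9, 4.7]
opening: 0.002
finger_force: 3.2
```

```bash
python3 - <<'E'
from h import *
s=r.get_state(); print(st(s['tool_pos']),s['contact_force'])
E
```

```text
[-88.54237384   0.66968314] [-6.49941117 -0.87819625  4.7211204 ]
```

>>> step_arm([
  [[0.1,0.01,0],[0,0,0]],
  [[0.1,0.02,0],[0,0,0]],
  [[0,0,0],[0,0,0]],
  [[0,0,0],[0,0,0]],
  [[0,0,0],[0,0,0]],
  [[0,0,0],[0,0,0]],
  [[0,0,0],[0,0,0]],
  [[-0.3,-0.04,0],[0,0,0]],
  [[-0.3,-0.04,0],[0,0,0]],
  [[-0.3,-0.04,0],[0,0,0]],
])

```text
clock: 7.3
tool_pos: [0.5142, 0.1124, 0.0226]
eef_rot: [-0.068, 0.998, -0.001, 0.0]
contact_force: [0.4, -0.5, 0.2]
opening: 0.007
finger_force: 0.0
```

>>> step_arm([
  [[-2.0,-0.28,0],[0,0,0]],
  [[-3.0,-0.4,0.5],[0,0,0]],
  [[-2.0,-0.28,3.0],[0,0,0]],
  [[0,0,4.0],[0,0,0]],
  [[0,0,4.5],[0,0,0]],
  [[0,-2.0,4.0],[0,0,0]],
  [[0,-4.0,1.0],[0,0,0]],
  [[0,-4.0,0],[0,0,0]],
  [[0,-4.0,0],[0,0,0]],
  [[0,0,0],[0,0,0]],
])

```text
clock: 8.3
tool_pos: [0.4428, -0.0442, 0.192]
eef_rot: [-0.062, 0.998, -0.004, -0.001]
contact_force: [-0.5, 0.0, 0.1]
opening: 0.003
finger_force: 0.0
```

```bash
python3 - <<'E'
from h import *
s=r.get_state(); print(s['clock'],st(s['tool_pos']),s['tool_pos'],s['contact_force'])
for n in('scene','top'):
    p,d,c=snap(n); W=cloud(d,c); z=W[...,2]; S=st(W)
    m=(abs(z-.024)<.0025)&(abs(S[...,1])<40)&(S[...,0]>-60)&(S[...,0]<-20)&(p.astype(int).sum(-1)>350)
    print('stop',m.sum(),np.percentile(S[m],[2,50,98],axis=0).round(1).tolist() if m.sum() else '')
    m=(abs(z-.030)<.003)&(abs(S[...,1])<35)&(S[...,0]>-115)&(S[...,0]<-30)
    print(n,m.sum(),cv2.minAreaRect(S[m].astype(np.float32)) if m.sum()>3 else '')
    m=(z>.043)&(z<.062)&(abs(S[...,1])<35)&(S[...,0]>-115)&(S[...,0]<-30)
    print('knob',m.sum(),S[m].mean(0))
    if n=='scene': save('sc4',cv2.resize(p[110:320,240:440],None,fx=4,fy=2.8,interpolation=cv2.INTER_CUBIC)[:600])
E
```

```text
8.3 [-184.55483873 -144.49941758] [ 0.44276351 -0.04420945  0.19202532] [-0.49881468  0.03176819  0.13763791]
stop 73 [[-58.0, -28.6], [-35.0, -10.9], [-26.7, 33.9]]
scene 116 ((-58.79091262817383, 2.8087234497070312), (41.56528854370117, 41.224082946777344), 1.3454946279525757)
knob 40 [-60.73641066   1.54548511]
stop 81 [[-52.1, -29.5], [-35.3, -1.0], [-27.0, 30.7]]
top 110 ((-55.321998596191406, 2.369108200073242), (62.377933502197266, 48.12532043457031), 85.40238952636719)
knob 27 [-59.35452988  -0.14963578]
```

View pics/sc4.png

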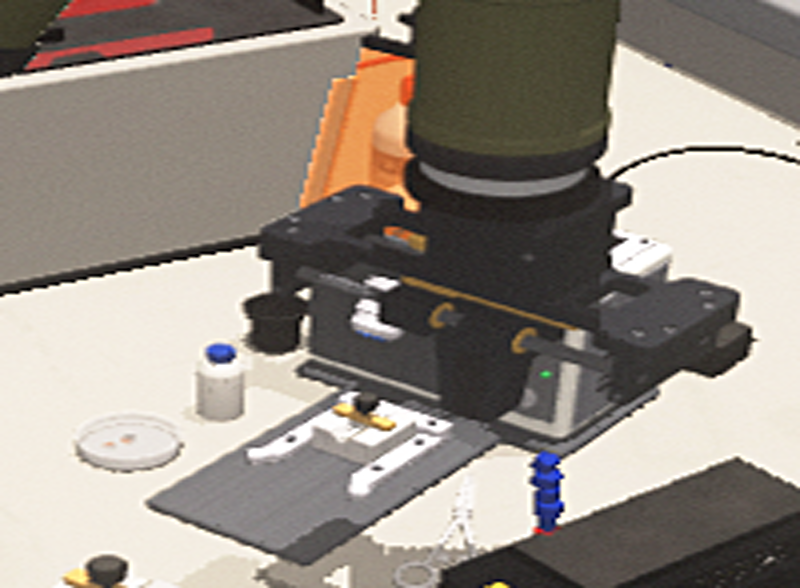

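The fixture is home: the block centre measures about (-59,2), the knob about (-60,1), with yaw about 1°, and the crop shows it against the stop between the rails. The guard is still open and the bystanders are unmoved. Next I check the clearance behind the guard and where its edge is.

```bash
python3 - <<'E'
from h import *
for n in('top','scene'):
    p,d,c=load(n); W=cloud(d,c); z=W[...,2]; S=st(W); P=p.astype(int)
    m=(z>.22)&(z<.6)&(S[...,0]>-20)&(S[...,0]<200)&(S[...,1]>80)&(S[...,1]<260)
    print(n,'left tall',m.sum(),np.percentile(S[m],[0,5,50],axis=0).round().tolist() if m.sum() else '')
    m=(z>.2)&(z<.6)&(S[...,0]>60)&(S[...,0]<260)&(abs(S[...,1])<160)
    print('behind',m.sum(),np.percentile(S[m],[0,5,50],axis=0).round().tolist() if m.sum() else '')
    m=(z>.255)&(z<.31)&(S[...,0]>-40)&(S[...,0]<80)&(S[...,1]>-40)&(S[...,1]<90)&(P.sum(-1)<420)
    if m.sum(): print('edge',m.sum(),np.percentile(S[m],[2,50,98],axis=0).round().tolist(),np.percentile(z[m],[2,50,98]).round(3))
E
```

```text
top left tall 1499 [[-18.0, 80.0], [36.0, 177.0], [175.0, 228.0]]
behind 8916 [[104.0, -160.0], [157.0, -152.0], [214.0, -71.0]]
edge 237 [[29.0, -23.0], [34.0, 28.0], [41.0, 78.0]] [0.27  0.283 0.289]
scene left tall 1576 [[-15.0, 80.0], [33.0, 176.0], [174.0, 225.0]]
behind 7626 [[103.0, -160.0], [147.0, -154.0], [194.0, -92.0]]
edge 115 [[25.0, 47.0], [32.0, 65.0], [38.0, 80.0]] [0.256 0.278 0.285]
```

>>> step_arm([
  [[1.0,0,2.5],[0,0,0]],
  [[2.0,0,2.5],[0,0,0]],
  [[3.5,0.2,2.5],[0,0,0]],
  [[4.5,0.5,0.5],[0,0,0]],
  [[4.5,0.6,0],[0,0,0]],
  [[4.5,0.6,0],[0,0,0]],
  [[3.5,0.6,0],[0,0,0]],
  [[1.5,0.3,0],[0,0,0]],
  [[0,0,0],[0,0,0]],
  [[0,0,0],[0,0,0]],
])

```text
clock: 9.4
tool_pos: [0.691, -0.0069, 0.2715]
eef_rot: [-0.069, 0.998, -0.002, -0.004]
contact_force: [-7.5, -0.1, -0.6]
opening: 0.001
finger_force: 3.4
```

```bash
python3 - <<'E'
from h import *
s=r.get_state(); print(s['clock'],st(s['tool_pos']),s['tool_pos'],s['contact_force'])
for n in('top','scene'):
    p,d,c=snap(n); W=cloud(d,c); z=W[...,2]; S=st(W); P=p.astype(int)
    if n=='top': save('top5',cv2.resize(p[80:280,180:420],None,fx=3.3,fy=3)[:600])
    m=(z>.15)&(z<.31)&(S[...,0]>-40)&(S[...,0]<80)&(S[...,1]>-40)&(S[...,1]<90)&(P[...,0]>P[...,2]+40)
    if m.sum(): print('guard',m.sum(),np.percentile(S[m],[2,50,98],axis=0).round().tolist(),np.percentile(z[m],[2,50,98]).round(3))
    m=(z>.255)&(z<.31)&(S[...,0]>-40)&(S[...,0]<80)&(S[...,1]>-40)&(S[...,1]<90)
    if m.sum(): print('edge',m.sum(),np.percentile(S[m],[2,50,98],axis=0).round().tolist(),np.percentile(z[m],[2,50,98]).round(3))
E
```

```text
9.4 [  66.43704591 -141.1764232 ] [ 0.6909822  -0.00685369  0.27145527] [-7.49540944 -0.12392558 -0.6235232 ]
guard 1355 [[-4.0, -23.0], [17.0, 27.0], [32.0, 76.0]] [0.158 0.221 0.274]
edge 482 [[14.0, -25.0], [32.0, 27.0], [40.0, 77.0]] [0.256 0.274 0.287]
guard 3057 [[-9.0, -24.0], [14.0, 30.0], [34.0, 80.0]] [0.154 0.216 0.273]
edge 765 [[14.0, -23.0], [32.0, 26.0], [38.0, 80.0]] [0.256 0.271 0.285]
```

View pics/top5.png

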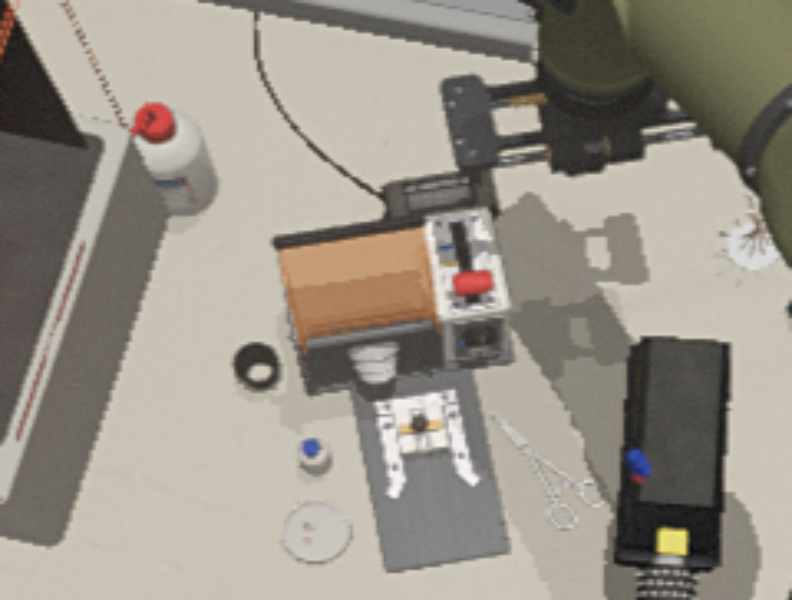

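```bash
python3 - <<'E'
from h import *
s=r.get_state(); print(s['clock'],s['contact_force'],s['moment'],s['finger_force'],s['joint_torque'])
for n in('top','scene'):
    p,d,c=load(n); W=cloud(d,c); z=W[...,2]; S=st(W)
    for a in range(60,200,20):
        m=(abs(S[...,0]-a)<10)&(S[...,1]>-250)&(S[...,1]<160)&(z>.1)
        print(n,a,[(b,round(float(np.nanmax(z[m&(abs(S[...,1]-b)<20)])),2)) for b in range(-240,160,40) if (m&(abs(S[...,1]-b)<20)).sum()>2])
E
```

```text
9.5 [-6.39486223 -0.15293184 -0.84299326] [-0.01798926  0.94360195 -0.14978039] 3.147215532080736 [ -0.52798133 -58.32857609  -9.03453022 -18.08111787   0.72016988
  -1.33605279   0.17597473]
top 60 [(-200, 0.65), (-160, 0.65), (-120, 0.65), (-80, 0.64), (-40, 0.38), (80, 0.13)]
top 80 [(-200, 0.65), (-160, 0.65), (-120, 0.64), (-80, 0.64), (-40, 0.38)]
top 100 [(-160, 0.64), (-120, 0.63), (-80, 0.62), (-40, 0.38)]
top 120 [(-160, 0.63), (-120, 0.35)]
top 140 [(-240, 0.49), (-120, 0.35)]
top 160 [(-240, 0.49), (-120, 0.36), (-80, 0.48)]
top 180 [(-240, 0.5), (-200, 0.49), (-160, 0.5), (-120, 0.49), (-80, 0.48), (-40, 0.31)]
scene 60 [(-240, 0.38), (-200, 0.56), (-160, 0.56), (-120, 0.54), (-80, 0.38), (-40, 0.38), (0, 0.14)]
scene 80 [(-240, 0.38), (-200, 0.42), (-160, 0.55), (-120, 0.43), (-80, 0.51), (-40, 0.38), (0, 0.14)]
scene 100 [(-240, 0.38), (-200, 0.42), (-160, 0.43), (-80, 0.38), (-40, 0.38), (0, 0.14)]
scene 120 [(-240, 0.47), (-200, 0.37), (-160, 0.37)]
scene 140 [(-240, 0.49), (-200, 0.49), (-160, 0.37), (-120, 0.29)]
scene 160 [(-240, 0.49), (-200, 0.49), (-160, 0.49), (-120, 0.45)]
scene 180 [(-240, 0.49), (-200, 0.49), (-160, 0.49), (-120, 0.49), (-40, 0.29)]
```

The top view shows the gripper over the housing's right rear, with the fingertip against a valve on the shelf instrument (light 7 N touch). The guard is leaning back at station x≈34, and the fixture is home between the rails. I back off and come in behind the guard.

>>> step_arm([
  [[-1.5,-0.2,0],[0,0,0]],
  [[-1.5,-0.2,0],[0,0,0]],
  [[-0.3,2.6,-0.2],[0,0,0]],
  [[-0.4,2.7,-0.2],[0,0,0]],
  [[-0.4,2.7,-0.2],[0,0,0]],
  [[0,0,0],[0,0,0]],
  [[0,0,0],[0,0,0]],
  [[0,0,0],[0,0,0]],
  [[0,0,0],[0,0,0]],
  [[0,0,0],[0,0,0]],
])

```text
clock: 10.5
tool_pos: [0.6525, 0.0654, 0.2664]
eef_rot: [-0.067, 0.998, -0.002, -0.001]
contact_force: [0.4, -0.7, 0.5]
opening: 0.004
finger_force: 0.0
```

```bash
python3 - <<'E'
from h import *
s=r.get_state(); print(s['clock'],st(s['tool_pos']),s['tool_pos'],s['contact_force'])
E
```

```text
10.5 [ 38.09406026 -64.33877162] [0.65247338 0.06542646 0.26638217] [ 0.37840495 -0.71016366  0.50995093]
```

>>> step_arm([
  [[0.9,0.1,0],[0,0,0]],
  [[1.0,0.2,0],[0,0,0]],
  [[-0.2,1.5,0],[0,0,0]],
  [[-0.2,1.5,0],[0,0,0]],
  [[-0.2,1.5,0],[0,0,0]],
  [[-0.2,1.5,0],[0,0,0]],
  [[-0.2,1.5,0],[0,0,0]],
  [[0,0,0],[0,0,0]],
  [[0,0,0],[0,0,0]],
  [[0,0,0],[0,0,0]],
])

```text
clock: 11.5
tool_pos: [0.6615, 0.1433, 0.2663]
eef_rot: [-0.067, 0.998, -0.002, -0.001]
contact_force: [-0.2, -0.8, 0.0]
opening: 0.002
finger_force: 0.0
```

```bash
python3 - <<'E'
from h import *
s=r.get_state(); print(s['clock'],st(s['tool_pos']),s['tool_pos'],s['contact_force'])
E
```

```text
11.5 [57.6444281  11.55558375] [0.66154282 0.14327192 0.26631382] [-0.1731899  -0.77526204  0.01019257]
```

>>> step_arm([
  [[-0.7,-0.1,0],[0,0,0]],
  [[-0.7,-0.1,0],[0,0,0]],
  [[-0.8,-0.1,0],[0,0,0]],
  [[-1.0,-0.14,0],[0,0,0]],
  [[-1.2,-0.16,0],[0,0,0]],
  [[-1.3,-0.18,0],[0,0,0]],
  [[-1.3,-0.18,0],[0,0,0]],
  [[-1.3,-0.18,0],[0,0,0]],
  [[-1.3,-0.18,0],[0,0,0]],
  [[-1.3,-0.18,0],[0,0,0]],
])

```text
clock: 12.5
tool_pos: [0.5509, 0.129, 0.2666]
eef_rot: [-0.068, 0.998, -0.002, -0.001]
contact_force: [-1.0, 0.0, -0.7]
opening: 0.011
finger_force: 0.0
```

>>> step_arm([
  [[-0.5,-0.1,0],[0,0,0]],
  [[0,0,0],[0,0,0]],
  [[0,0,0],[0,0,0]],
  [[0,0,0],[0,0,0]],
  [[0,0,0],[0,0,0]],
  [[0,0,0],[0,0,0]],
  [[0,0,0],[0,0,0]],
  [[0,0,0],[0,0,0]],
  [[0,0,0],[0,0,0]],
  [[0,0,0],[0,0,0]],
])

```text
clock: 13.5
tool_pos: [0.5472, 0.1285, 0.2665]
eef_rot: [-0.068, 0.998, -0.002, -0.001]
contact_force: [1.1, -0.2, -0.1]
opening: 0.005
finger_force: 0.0
```

```bash
python3 - <<'E'
from h import *
s=r.get_state(); print(s['clock'],st(s['tool_pos']),s['tool_pos'],s['contact_force'])
for n in('scene','top'):
    p,d,c=snap(n); W=cloud(d,c); z=W[...,2]; S=st(W); P=p.astype(int)
    m=(z>.02)&(z<.31)&(S[...,0]>-160)&(S[...,0]<80)&(S[...,1]>-40)&(S[...,1]<90)&(P[...,0]>P[...,2]+40)
    print('guard',m.sum(),np.percentile(S[m],[2,50,98],axis=0).round().tolist(),np.percentile(z[m],[2,50,98]).round(3))
    if n=='scene':save('sc6',cv2.resize(p[110:320,240:440],None,fx=4,fy=2.8,interpolation=cv2.INTER_CUBIC)[:600])
E
```

```text
13.5 [-57.65468319  12.42939702] [0.54719188 0.12848976 0.26645438] [ 1.06865201 -0.17242089 -0.05308227]
guard 2930 [[-99.0, -24.0], [-56.0, 21.0], [-11.0, 77.0]] [0.056 0.097 0.139]
guard 1457 [[-99.0, -24.0], [-62.0, 28.0], [-24.0, 76.0]] [0.056 0.094 0.132]
```

View pics/sc6.png

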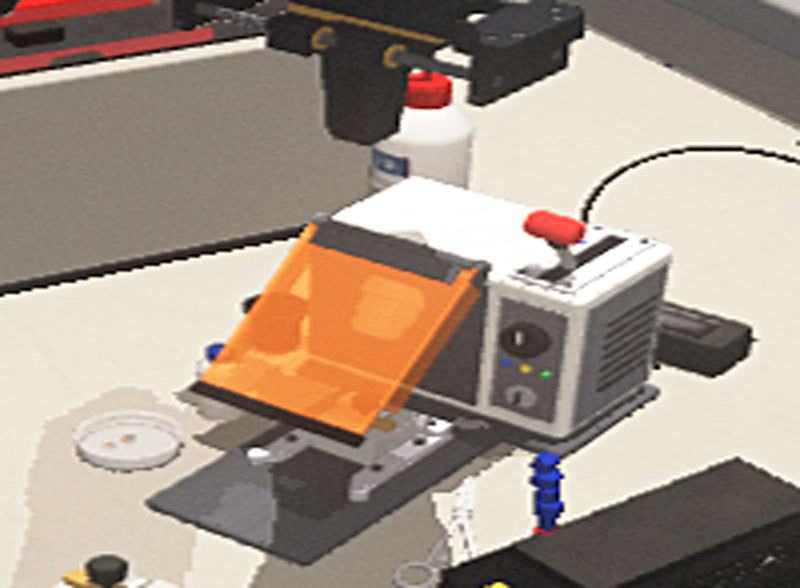

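The guard is shut: the amber panel slopes at 45° to its edge at crop (280,415), over the fixture. The lever at (555,230) is still leaning toward the robot. I now measure the shelf valve for clearance before the lever push.

```bash
python3 - <<'E'
from h import *
s=r.get_state(); print(s['q'])
for n in('scene','top'):
    p,d,c=load(n); W=cloud(d,c); z=W[...,2]; S=st(W); P=p.astype(int)
    for b in range(-220,120,20):
        m=(z>.2)&(z<.6)&(S[...,0]>30)&(S[...,0]<220)&(abs(S[...,1]-b)<10)
        if m.sum()>5: i=S[m][:,0]; j=np.argsort(i)[:max(3,len(i)//50)]; print(n,b,m.sum(),i[j].mean().round(),z[m][j].min().round(3),z[m][j].max().round(3))
    m=(z>.165)&(z<.21)&(P[...,0]>120)&(P[...,1]<70)&(P[...,2]<70)&(abs(S[...,0]-40)<60)&(abs(S[...,1]+56)<30)
    print('knob',m.sum(),np.median(S[m],0),np.percentile(z[m],[5,50,95]))
E
```

```text
[ 0.14281525  0.66873694 -0.79596458  1.70535906  0.55381755  1.0098004
  0.85427731]
scene -220 1392 108.0 0.272 0.301
scene -200 1347 116.0 0.273 0.303
scene -180 1476 101.0 0.34 0.362
scene -160 1200 101.0 0.338 0.361
scene -140 1036 115.0 0.276 0.362
scene -120 1093 122.0 0.34 0.349
scene -100 986 157.0 0.273 0.304
scene -80 1029 166.0 0.272 0.472
scene -60 542 174.0 0.274 0.303
scene -40 244 181.0 0.278 0.3
scene -20 151 190.0 0.282 0.293
scene 0 122 198.0 0.277 0.295
scene 20 111 207.0 0.278 0.301
scene 40 47 215.0 0.28 0.29
knob 38 [  6.61047834 -58.69664412] [0.18027096 0.18497243 0.18895473]
top -220 988 109.0 0.271 0.305
top -200 898 117.0 0.271 0.306
top -180 884 101.0 0.342 0.368
top -160 978 103.0 0.339 0.365
top -140 811 120.0 0.344 0.365
top -120 942 122.0 0.341 0.352
top -100 813 159.0 0.275 0.304
top -80 800 167.0 0.277 0.306
top -60 571 176.0 0.277 0.307
top -40 210 183.0 0.284 0.299
top -20 142 191.0 0.287 0.304
top 0 116 201.0 0.288 0.302
top 20 85 208.0 0.297 0.304
top 40 18 216.0 0.277 0.289
  return _methods._mean(a, axis=axis, dtype=dtype,
  ret = um.true_divide(
Traceback (most recent call last):
IndexError: index -1 is out of bounds for axis 0 with size 0
```

>>> step_arm([
  [[1.0,-1.5,-0.5],[0.7,-5.0,0]],
  [[1.0,-1.5,-0.5],[0.7,-5.0,0]],
  [[1.2,-1.5,-1.0],[0.7,-5.0,0]],
  [[1.2,-1.4,-1.0],[0.7,-5.0,0]],
  [[0,0,-2.0],[0,0,0]],
  [[0,0,-2.0],[0,0,0]],
  [[0,0,-1.3],[0,0,0]],
  [[0,0,-0.5],[0,0,0]],
  [[0,0,0],[0,0,0]],
  [[0,0,0],[0,0,0]],
])

```text
clock: 14.6
tool_pos: [0.5914, 0.0698, 0.1787]
eef_rot: [-0.067, 0.982, 0.011, 0.174]
contact_force: [-0.2, 0.1, 0.1]
opening: 0.0
finger_force: 0.0
```

```bash
python3 - <<'E'
from h import *
from scipy.spatial.transform import Rotation as Ro
s=r.get_state(); print(s['clock'],st(s['tool_pos']),s['tool_pos'],s['contact_force'],s['q'],Ro.from_quat(s['eef_rot']).as_matrix()[:,2])
E
```

```text
14.6 [-21.8692643  -51.75756464] [0.59135738 0.0697533  0.17869315] [-0.23467609  0.10349208  0.14834198] [ 0.02368605  0.65930013 -0.37131737  2.05790951  1.21727266  0.27781034
  0.31390796] [ 0.34100177  0.04440062 -0.93901351]
```

>>> step_arm([
  [[0.7,0.1,0],[0,0,0]],
  [[0.7,0.1,0],[0,0,0]],
  [[0.7,0.1,0],[0,0,0]],
  [[0.7,0.1,0],[0,0,0]],
  [[0.7,0.1,0],[0,0,0]],
  [[0.7,0.1,0],[0,0,0]],
  [[0.7,0.1,0],[0,0,0]],
  [[0.7,0.1,0],[0,0,0]],
  [[0.7,0.1,0],[0,0,0]],
  [[0.7,0.1,0],[0,0,0]],
])

```text
clock: 15.6
tool_pos: [0.661, 0.0793, 0.1779]
eef_rot: [-0.066, 0.983, 0.01, 0.173]
contact_force: [-2.3, -0.5, -2.5]
opening: 0.002
finger_force: 1.4
```

```bash
python3 - <<'E'
from h import *
s=r.get_state(); print(s['clock'],st(s['tool_pos']),s['tool_pos'],s['contact_force'],s['q'])
E
```

```text
15.6 [ 48.41815058 -51.72379048] [0.6609899  0.07932586 0.17793094] [-2.25669091 -0.53632314 -2.49750287] [ 0.10313542  0.75035519 -0.51639896  1.84823594  1.02966861  0.44446608
  0.56414487]
```

Remaining travel is about 14 mm to the far stop, then a few millimetres of slow press.

>>> step_arm([
  [[0.3,0.04,0],[0,0,0]],
  [[0.3,0.04,0],[0,0,0]],
  [[0.3,0.04,0],[0,0,0]],
  [[0.3,0.04,0],[0,0,0]],
  [[0.2,0.03,0],[0,0,0]],
  [[0.1,0.01,0],[0,0,0]],
  [[0.1,0.01,0],[0,0,0]],
  [[0,0,0],[0,0,0]],
  [[0,0,0],[0,0,0]],
  [[0,0,0],[0,0,0]],
])

```text
clock: 16.6
tool_pos: [0.6767, 0.0816, 0.1782]
eef_rot: [-0.066, 0.982, 0.011, 0.174]
contact_force: [-2.9, -0.4, 0.6]
opening: 0.006
finger_force: 1.0
```

```bash
python3 - <<'E'
from h import *
s=r.get_state(); print(s['clock'],st(s['tool_pos']),s['tool_pos'],s['contact_force'])
E
```

```text
16.6 [ 64.31622065 -51.64164781] [0.67672973 0.08156486 0.17824807] [-2.87315131 -0.40675725  0.61143952]
```

>>> step_arm([
  [[0.1,0.01,0],[0,0,0]],
  [[0.1,0.01,0],[0,0,0]],
  [[0.1,0.01,0],[0,0,0]],
  [[0,0,0],[0,0,0]],
  [[0,0,0],[0,0,0]],
  [[0,0,0],[0,0,0]],
  [[0,0,0],[0,0,0]],
  [[0,0,0],[0,0,0]],
  [[0,0,0],[0,0,0]],
  [[0,0,0],[0,0,0]],
])

```text
clock: 17.6
tool_pos: [0.6776, 0.0815, 0.1773]
eef_rot: [-0.067, 0.983, 0.01, 0.172]
contact_force: [-9.5, -0.1, 2.9]
opening: 0.007
finger_force: 3.6
```

The force rises with almost no travel, so the lever is at its far stop. I retreat straight back and up.

>>> step_arm([
  [[-0.5,-0.07,0],[0,0,0]],
  [[-1.5,-0.2,0],[0,0,0]],
  [[-2.0,-0.3,0.5],[0,0,0]],
  [[-3.0,-0.4,2.0],[0,0,0]],
  [[-3.0,-0.4,3.0],[0,0,0]],
  [[-3.0,-0.4,3.0],[0,0,0]],
  [[-3.0,-2.0,2.0],[0,0,0]],
  [[-2.0,-4.0,0],[0,0,0]],
  [[-1.0,-4.0,0],[0,0,0]],
  [[0,0,0],[0,0,0]],
])

```text
clock: 18.6
tool_pos: [0.4885, -0.0438, 0.2831]
eef_rot: [-0.06, 0.983, 0.008, 0.173]
contact_force: [1.0, 1.0, -0.3]
opening: 0.008
finger_force: 0.0
```

```bash
python3 - <<'E'
from h import *
s=r.get_state(); print(s['clock'],st(s['tool_pos']),s['tool_pos'],s['contact_force'])
for n in('scene','top'):
    p,d,c=snap(n); W=cloud(d,c); z=W[...,2]; S=st(W); P=p.astype(int)
    m=(z>.165)&(z<.21)&(P[...,0]>110)&(P[...,1]<80)&(P[...,2]<80)&(abs(S[...,0]-50)<70)&(abs(S[...,1]+56)<35)
    print('knob',m.sum(),np.median(S[m],0) if m.sum() else '',np.median(z[m]) if m.sum() else '')
    m=(z>.02)&(z<.31)&(S[...,0]>-160)&(S[...,0]<80)&(S[...,1]>-40)&(S[...,1]<90)&(P[...,0]>P[...,2]+40)
    print('guard',m.sum(),np.percentile(S[m],[2,50,98],axis=0).round().tolist() if m.sum() else '')
    if n=='top': save('top7',cv2.resize(p[120:300,230:430],None,fx=4,fy=3.3))
E
```

```text
18.6 [-139.21913081 -150.28156666] [ 0.4884645  -0.04378534  0.28308559] [ 0.98270284  0.95411346 -0.27802198]
knob 8 [ 74.04951033 -59.59507617] 0.18178847707062157
guard 2927 [[-99.0, -24.0], [-57.0, 21.0], [-11.0, 78.0]]
knob 19 [ 75.39479766 -53.59094551] 0.18999063833122168
guard 1664 [[-99.0, -24.0], [-56.0, 26.0], [-15.0, 76.0]]
```

View pics/top7.png

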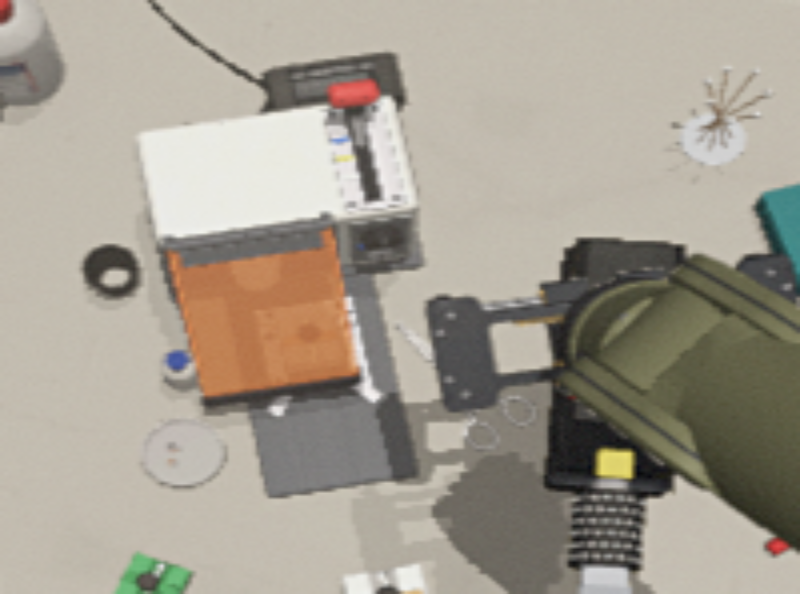

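The top view shows the lever knob at the far end of its slot (355,93), measured at x≈75; it read about 5 mm low when shut too, so this is about 80, the far stop. The guard is shut over the fixture, whose knob shows at (310,332). The bystanders are in place and the arm is clear.

```bash
python3 -c "
from plant import r
print(r.finish_job())"
```

```text
the job is handed in; nothing more can be done
None
```

The job is handed in at about 19 s of the 50 s: by camera and force readings the fixture is home, the guard shut and the shutter lever at its far stop, with the bystanders in place. One slip: the gripper lightly touched a valve on the shelf instrument (about 7 N). The hand-in call returned no verdict.

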